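# Stand a sawn slab in the drying box

### The job

Put the sawn stone slab from the sloped wooden rest to dry: fold the drying box's front flap right down, then stand the slab upright on one of its short ends on the cork pad under the lamp, wholly on the pad and with its broad faces square to the front of the box. Set it down gently and let go while the flap is still down, then push the flap fully shut and leave the slab standing by itself. Leave the other things on the bench where they are.

Things in the scene. Friction and masses are not known exactly. Their poses are not given: they have to be found in the camera images.
- slab: Flat sawn slab of tan-brown stone, 84 x 56 x 18 mm (own x, y, z), 0.14 to 0.28 kg. Origin at its centre. At the start it lies on the sloped rest, 30 degrees from level: its x axis points up the slope, its z axis out of the upper broad face. It overhangs the rest by 10 mm along both 84 mm sides (y), so it can be gripped across its 56 mm width.
- rest: Fixed wooden rest holding the slab, rising along its own +x (about away from the robot): sloped board 92 mm long, 36 mm wide, inclined 30 degrees, with a stop lip at the low end reaching 8 mm up the slab's end, on a foot 110 x 60 x 10 mm. Origin on the bench under the slab's centre; the slab's centre is 62 mm above it. z up.
- dryer: Fixed aluminium drying box, open at the top, a lamp over its rear half. Origin on the bench under the middle of the pad; x runs from front (flap) to back, y across, z up. Floor top at z = 8 mm; side walls' inner faces at y = +-94 mm, 6 mm thick, 82 mm high; back wall at x = 83 to 89 mm, 45 mm high.
- lamp (a point): Centre of the underside of the fixed black lamp shade, 205 mm above the bench, 56 mm behind the pad's middle. The shade is a solid cone, radius 50 mm below, so its front rim is just over the middle of the pad; it goes up to 317 mm, and a brass neck behind it to 351 mm.
- pad (a point): Middle of the cork pad on the box floor, at floor height. The pad is flush, 70 mm (box x) by 110 mm (box y).
- flap (a joint): Angle of the front flap: 0 = shut (upright), 1.25 = right down (its stop), leaning out towards the robot. It is a little stiff and stays where it is left.
- flap_hinge (a point): Middle of the flap's bottom hinge line (along the box's y), 79 mm in front of the pad's middle, 12 mm above the bench. The flap is 184 mm wide, 6 mm thick and 65 mm high from the hinge.
- flap_handle (a point): Centre of the flap's black T-handle: a bar 14 mm in diameter and 30 mm long, parallel to the hinge, 105 mm from it, on an 8 mm stem that stands 40 mm past the flap's edge. Can be gripped across its two ends or across its diameter.
- stone_a: Loose rough brown stone, about 42 mm wide, 26 mm high, in front of the rest; leave it. Origin under its middle.
- stone_b: Loose rough stone, about 34 mm wide, 22 mm high, in front of the rest; leave it. Origin under its middle.
- stone_c: Loose rough stone, about 48 mm wide, 28 mm high, off to the right; leave it. Origin under its middle.
- offcut: Loose small stone offcut, 50 x 34 x 12 mm, behind the rest; leave it. Origin under its middle.
- bowl: Loose steel bowl, 120 mm across, 45 mm high, right of the robot; leave it. Origin under its middle.
- jar: Loose clear jar, 60 mm across, 80 mm high, off to the left; leave it. Origin under its middle.
- brush: Loose brush lying to the left; leave it. Origin under its middle, long axis x.
There are look-alikes about, which are no part of the job. There is more than one size of the slab; the one meant has the size given above.

How it is judged:
By the outcome, as a careful person would: the job done as asked, in the order asked, and still so for the second after the job is handed in, with the robot touching nothing.
It also fails if it takes over 69 s, if anything falls off the work surface, if the arm or the gripper's body presses on something with over 40 N, if the wrist force passes 120 N, or if a joint passes its speed limit or range.

### The arm

A 6-joint arm with a two-finger parallel gripper is mounted at the origin on the work surface. World frame = base frame: x ahead of the robot, y to its left, z up, the work surface at z = 0. Lengths are in m, angles in degrees, forces in N, time in s.
With the tool pointing down it reaches from about 0.25 to 0.725 m from the base axis. Payload 9.7 kg.
Tool frame: the origin (TCP) lies at the very end of the fingers, on their centre line; the grasp point (between the pads) lies 19 mm behind it; z points along the fingers, y is the direction in which the jaws open and shut (so a half turn about z gives the same grasp; the last joint's range is limited). The gripper opens to 85 mm and grips with 20 to 120 N. Pads are 22 mm wide; open, the fingers measure 114 mm over their backs; the gripper's body (76 mm by 85 mm) begins 54 mm behind the grasp point. The pads swing forward as they close: fully open they stand 13 mm farther back than shut.
Start: joints at [71.276, 4.979, 10.078, 95.1, 0, 90], TCP at [0.177, 0.521, 0.231] pointing down, gripper open.
Joint ranges: [-179.16, 179.16], [-48.56, 103.87], [-65.8, 70.77], [-126.05, 130.52], [-82.76, 87.17], [-180, 180]. Speed limits (degrees/s): [127.2, 127.2, 147.25, 180, 180, 180].

### API

Orientations are given as [roll, pitch, yaw] about the fixed x, y, z axes, in that order (R = Rz(yaw) Ry(pitch) Rx(roll)).
In Python, from workcell import bot gives the robot as it stands.
- The arm moves only by the shell command python3 -m pendant 'ROWS' [FORCE]. ROWS is JSON, a list that holds one entry, the list of rows, each a list of 7 numbers: the shift along the tool's x, y, z in cm, then the turn, a rotation vector about the tool's x, y, z in rad, then the opening in per cent of the stroke, from 0 (shut) to 100 (fully open). In form: [[[dx, dy, dz, ax, ay, az, gripper], ...]]. A call has 1 to 5 rows; each row shifts and turns the pose as measured when the row begins, along the tool's axes as they then stand; what a row does not reach is not made up. A row lasts 1/12 s, in which the tool goes at most 41.7 mm and 7.16 degrees, less where a joint would pass 70% of its speed; a pose out of reach is approached as far as the arm can. A call with a gripper value outside its range is refused whole. The fingers move at their own pace and stop on an object; FORCE is the grip in N (left out, the last holds). Time passes only in rows, so rows that do not move let the fingers close. It gives the time, the measured TCP pose, the force and the opening at its end, in the units of the state.
- bot.get_obs(): the state, without advancing time (a new reading comes with each control period).
- bot.camera(name): name is "scene" or "top" or "wrist"; returns the picture (480x640x3 uint8, red, green, blue); there is no depth.
- bot.get_calibration(name): a dict with "intrinsics" (3x3 intrinsics, pixels), "pose" (4x4, takes a point from camera to world coordinates); the wrist camera has in their place "T_tool_cam" (4x4, takes a point from camera to tool coordinates, whose origin is the TCP and whose axes are the flange's). Camera axes: x right, y down, z forward; pixel columns grow to the right and rows downward; lengths in m; the calibration is good to about 2 mm. A picture is of the moment at which its call begins: read the wrist's pose just before it. get_calibration takes no time and is no camera call.
- bot.job_done(): hands the job in, once; it reports no verdict.
Trained networks look in the newest picture that a camera, given by its name, has taken for a name from the list of things; names that differ only in an ending like _2 or _b are one class to them, and where a whole thing is asked for, a point or a joint stands for the part that bears it (a point fixed in the world has none). Each returns a list of dicts, best first, with "confidence" (0 to 1); they miss things now and then, are a little off and sometimes report something else, mostly with a low value. They report only what shows in the picture. A call takes as long as a camera call. They do not tell look-alikes from the thing itself.
- bot.masks_of(camera, thing): "pixels" (480x640 bool, what is visible of it) and "extent" ([left, top, right, bottom] in pixels, round what is visible of it).
- bot.mark_of(camera, thing): "uv" ([column, row] in pixels: a listed point, or the origin of a listed thing).
The state is a dict: "time": time; "q": joint angles; "qd": joint speeds; "joint_efforts": joint torques, N m; "ee_pos": TCP position; "tcp_rot": TCP orientation; "wrist_force": force on the tool from outside, world axes, zero at the start; "torque": the same for the moment, N m; "opening": finger opening in m.
Only numpy, scipy, OpenCV 4.12 (cv2) and the standard library are available. Lean on these libraries where they do the work, as an engineer would, in place of code of your own. Each camera call takes 0.05 s, during which the arm holds its last target. There are 200 camera calls.

## Working session

There is one attempt and no reset: what is moved stays moved. The work goes in short steps, Python scripts to look and compute and a shell command to move; the robot and the scene stay as the last step left them, time stands still between calls to the robot, and variables do not carry over. Pictures are saved under pics/ and viewed, about 8 in all and at most 12, crops included, and the job is handed in when it is done.

```bash
ls; mkdir -p pics
python3 - <<'E'
from workcell import bot
import cv2,numpy as np
o=bot.get_obs();print({k:np.round(v,3) for k,v in o.items()})
for c in("scene","top"):
    cv2.imwrite(f"pics/{c}0.png",bot.camera(c)[:,:,::-1]); 
    cal=bot.get_calibration(c);print(c,np.round(cal["pose"],3).tolist(),np.round(cal["intrinsics"],1).tolist())
    for t in("slab","rest","dryer","lamp","pad","flap_hinge","flap_handle","stone_a","stone_c","offcut","bowl","jar"):
        print(c,t,[(np.round(m["uv"]).tolist(),round(m["confidence"],2)) for m in bot.mark_of(c,t)])
print(bot.get_calibration("wrist"))
E
```

```text
pics
{'time': np.float64(0.0), 'q': array([7.1275e+01, 5.0130e+00, 1.0035e+01, 9.5099e+01, 1.0000e-03,
       9.0001e+01]), 'qd': array([ 0.041, -0.106, -0.039,  0.039,  0.104,  0.027]), 'joint_efforts': array([-0.0000e+00, -5.2039e+01,  4.6480e+01,  1.6000e-02,  0.0000e+00,
        0.0000e+00]), 'ee_pos': array([0.176, 0.521, 0.231]), 'tcp_rot': array([-1.79923e+02, -1.00000e-03,  1.61274e+02]), 'wrist_force': array([ 0.019,  0.092, -0.25 ]), 'torque': array([ 0.088, -0.032, -0.009]), 'opening': np.float64(0.086)}
scene [[-0.861, 0.357, -0.362, 0.887], [0.508, 0.623, -0.595, 0.575], [0.013, -0.696, -0.718, 0.834], [0.0, 0.0, 0.0, 1.0]] [[465.5, 0.0, 315.8], [0.0, 465.5, 235.2], [0.0, 0.0, 1.0]]
scene slab [([294.0, 281.0], 0.89), ([252.0, 230.0], 0.74), ([311.0, 305.0], 0.72), ([352.0, 358.0], 0.6)]
scene rest [([311.0, 327.0], 0.58)]
scene dryer [([251.0, 232.0], 0.55)]
scene lamp [([220.0, 171.0], 0.59), ([311.0, 163.0], 0.21)]
scene pad [([253.0, 228.0], 0.61), ([342.0, 276.0], 0.33)]
scene flap_hinge [([278.0, 213.0], 0.96)]
scene flap_handle [([284.0, 182.0], 0.66), ([308.0, 32
[... 988 characters left out ...]
 [([278.0, 258.0], 0.65), ([495.0, 222.0], 0.6), ([308.0, 263.0], 0.4)]
top offcut [([265.0, 165.0], 0.87)]
top bowl [([463.0, 323.0], 0.66)]
top jar [([149.0, 228.0], 0.97)]
{'intrinsics': array([[375.58937995,   0.        , 325.42941317],
       [  0.        , 375.58937995, 243.48908626],
       [  0.        ,   0.        ,   1.        ]]), 'T_tool_cam': array([[ 6.77806627e-04, -9.65581267e-01, -2.60100669e-01,
         6.58147315e-02],
       [ 9.99999559e-01,  8.23467446e-04, -4.51050017e-04,
         5.07646259e-04],
       [ 6.49709881e-04, -2.60100249e-01,  9.65581399e-01,
        -1.40982881e-01],
       [ 0.00000000e+00,  0.00000000e+00,  0.00000000e+00,
         1.00000000e+00]])}
```

Run:
```python
import cv2
a=cv2.imread("pics/top0.png")[130:350,120:520]; cv2.imwrite("pics/topc.png",cv2.resize(a,None,fx=2,fy=2))
```

```text
(no output)
```

View pics/scene0.png

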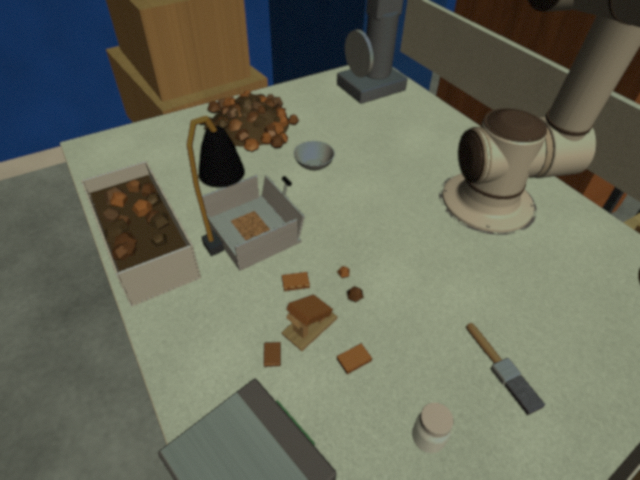

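View pics/topc.png

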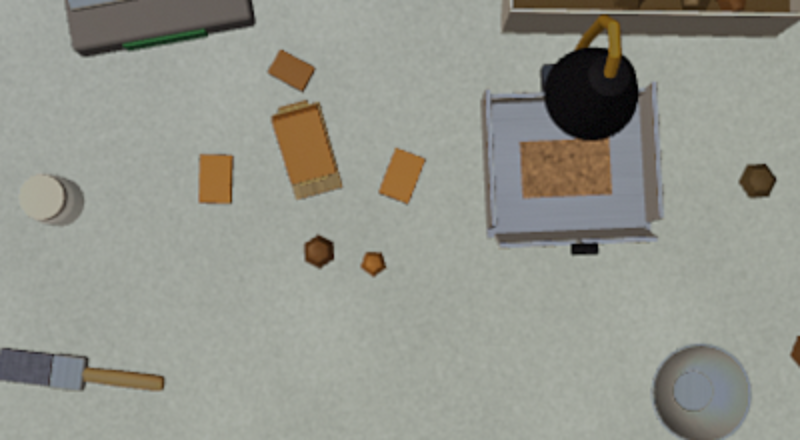

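The slab on the rest is at top (272,202), scene (311,305). The look-alikes are flat pieces at top (227,222) and (317,219), and the offcut at (265,165). The dryer is at about (402,214), with its flap nearly shut and the handle at (412,255). Next I'll work out their positions.

```bash
cat > h.py <<'E'
from workcell import bot
import numpy as np, cv2
from scipy.spatial.transform import Rotation as R
def cam(c,obs=None):
    k=bot.get_calibration(c); K=k["intrinsics"]
    if c!="wrist": return K,k["pose"]
    o=obs or bot.get_obs(); T=np.eye(4); T[:3,:3]=R.from_euler("xyz",o["tcp_rot"],degrees=True).as_matrix(); T[:3,3]=o["ee_pos"]
    return K,T@k["T_tool_cam"]
def ray(KP,uv,z):
    K,P=KP; uv=np.atleast_2d(uv).astype(float); d=np.c_[uv,np.ones(len(uv))]@np.linalg.inv(K).T@P[:3,:3].T
    return P[:3,3]+d*((z-P[2,3])/d[:,2])[:,None]
def proj(KP,X):
    K,P=KP; x=(np.atleast_2d(X)-P[:3,3])@P[:3,:3]@K.T; return x[:,:2]/x[:,2:]
def tri(obs): # list of (KP,uv)
    A=[];b=[]
    for KP,uv in obs:
        K,P=KP; d=P[:3,:3]@np.linalg.inv(K)@[*uv,1]; d/=np.linalg.norm(d); M=np.eye(3)-np.outer(d,d); A.append(M); b.append(M@P[:3,3])
    return np.linalg.lstsq(np.vstack(A),np.hstack(b),rcond=None)[0]
E
python3 - <<'E'
from h import *
S,T=cam("scene"),cam("top")
bot.camera("top")
for n,uv,z in [("slab",(272,202),.062),("pad",(401,213),.008),("lamp",(414,178),.205),("hinge",(405,246),.012),("handle",(412,255),.117),("stA",(278,258),.012),("stB",(308,263),.01),("offc",(265,165),.006),("bowl",(463,323),.02),("lk1",(227,222),.01),("lk2",(317,219),.01)]:
    print(n,np.round(ray(T,uv,z)[0],3))
for n,z in [("pad",.008),("slab",.062),("rest",.005),("dryer",.082),("flap_handle",.11)]:
    for m in bot.masks_of("top",n)[:3]:
        px=np.argwhere(m["pixels"])[:,::-1]; w=ray(T,px,z)[:,:2].astype(np.float32)
        r=cv2.minAreaRect(w); print(n,round(m["confidence"],2),np.round(r[0],3),np.round(r[1],3),round(r[2],1),np.round(cv2.boxPoints(r),3).tolist())
for n,a,b in [("slab",(311,305),(272,202)),("pad",(253,228),(401,213)),("handle",(284,182),(412,255)),("hinge",(278,213),(405,246))]:
    print("tri",n,np.round(tri([(S,a),(T,b)]),3))
E
```

```text
slab [0.614 0.105 0.062]
pad [ 0.599 -0.207  0.008]
lamp [ 0.651 -0.205  0.205]
hinge [ 0.518 -0.216  0.012]
handle [ 0.492 -0.216  0.117]
stA [0.484 0.092 0.012]
stB [0.473 0.019 0.01 ]
offc [0.713 0.129 0.006]
bowl [ 0.335 -0.355  0.02 ]
lk1 [0.57  0.218 0.01 ]
lk2 [ 0.581 -0.001  0.01 ]
pad 0.81 [ 0.636 -0.216] [0.295 0.218] 3.3 [[0.4819999933242798, -0.11500000208616257], [0.4950000047683716, -0.3330000042915344], [0.7889999747276306, -0.3160000145435333], [0.7770000100135803, -0.09799999743700027]]
pad 0.26 [0.338 0.375] [0.202 0.043] 82.8 [[0.30399999022483826, 0.2770000100135803], [0.34700000286102295, 0.2720000147819519], [0.3720000088214874, 0.47200000286102295], [0.32899999618530273, 0.4779999852180481]]
slab 0.93 [0.572 0.209] [0.057 0.04 ] 0.9 [[0.5440000295639038, 0.2280000001192093], [0.5440000295639038, 0.1889999955892563], [0.6010000109672546, 0.1889999955892563], [0.6000000238418579, 0.2290000021457672]]
slab 0.84 [ 0.579 -0.009] [0.039 0.056] 72.4 [[0.546999990940094, -0.01899999938905239], [0.6000000238418579, -0.035999998450279236], [0.6119999885559082, 0.0], [0.5
[... 998 characters left out ...]
49000000953674316, -0.3009999990463257], [0.5180000066757202, -0.30000001192092896], [0.5149999856948853, -0.12200000137090683]]
dryer 0.2 [ 0.577 -0.421] [0.037 0.037] 26.5 [[0.5529999732971191, -0.4129999876022339], [0.5690000057220459, -0.44600000977516174], [0.6019999980926514, -0.4300000071525574], [0.5860000252723694, -0.3970000147819519]]
flap_handle 0.68 [ 0.501 -0.205] [0.029 0.174] 3.3 [[0.4819999933242798, -0.11900000274181366], [0.492000013589859, -0.2930000126361847], [0.5210000276565552, -0.29100000858306885], [0.5109999775886536, -0.11699999868869781]]
tri slab [0.611 0.105 0.073]
tri pad [ 0.598 -0.205  0.013]
tri handle [ 0.495 -0.219  0.108]
tri hinge [ 0.519 -0.216  0.019]
```

```bash
A='[[[0,0,0,0,0,0.125,100]]]'; python3 -m pendant '[[[0,0,0,0,0,0.124,40],[0,0,0,0,0,0.124,40],[0,0,0,0,0,0.124,40],[0,0,0,0,0,0.124,40],[0,0,0,0,0,0.124,40]]]' 30
python3 -m pendant '[[[0,0,0,0,0,0.124,40],[0,0,0,0,0,0.124,40],[0,0,0,0,0,0.124,40],[0,0,0,0,0,0.124,40],[0,0,0,0,0,0.124,40]]]'
```

```text
time: 2.02
ee_pos: [0.1765, 0.5209, 0.2313]
tcp_rot: [-180.0, 0.0, 125.3]
wrist_force: [-0.2, 0.9, -0.2]
opening: 0.0337
time: 2.43
ee_pos: [0.1766, 0.5209, 0.2313]
tcp_rot: [180.0, 0.0, 89.5]
wrist_force: [0.1, -0.1, -0.2]
opening: 0.0341
```

```bash
python3 -m pendant '[[[0,0,0,0,0,0.124,70],[0,0,0,0,0,0.124,70],[0,0,0,0,0,0.124,70],[0,0,0,0,0,0.124,70],[0,0,0,0,0,0.124,70]]]'
python3 -m pendant '[[[0,0,0,0,0,0.124,70],[0,0,0,0,0,0.124,70],[0,0,0,0,0,0.124,70],[0,0,0,0,0,0.124,70],[0,0,0,0,0,0.124,70]]]'
python3 -m pendant '[[[0,0,0,0,0,0.124,70],[0,0,0,0,0,0.124,70],[0,4,0,0,0,0,70],[0,4,0,0,0,0,70],[0,4,0,0,0,0,70]]]'
```

```text
time: 2.85
ee_pos: [0.2449, 0.4886, 0.2312]
tcp_rot: [-176.4, 0.4, 61.6]
wrist_force: [0.9, 1.1, -0.1]
opening: 0.0595
time: 3.27
ee_pos: [0.371, 0.3787, 0.2312]
tcp_rot: [-169.8, 4.4, 40.2]
wrist_force: [0.1, 0.3, 0.1]
opening: 0.0601
time: 3.68
ee_pos: [0.4701, 0.2176, 0.2066]
tcp_rot: [-167.7, 7.0, 31.5]
wrist_force: [0.7, 0.8, 0.2]
opening: 0.0597
```

```bash
python3 -c "
from h import *
o=bot.get_obs();print(o['q'].round(1),o['ee_pos'],o['tcp_rot'])"
```

```text
[ 19.1   9.3  10.9 101.1  10.5 167.5] [0.47011935 0.21761175 0.20659924] [-167.6979777     6.98332217   31.47759648]
```

```bash
cat >> h.py <<'E'
def rot(yaw,tilt): return R.from_euler("z",yaw,degrees=True)*R.from_euler("y",-tilt,degrees=True)*R.from_euler("x",180,degrees=True)
def plan(wps,n=None):
    """wps: list of (pos,yaw,tilt,n); prints tool-frame rows"""
    o=bot.get_obs(); p=np.array(o["ee_pos"]); r=R.from_euler("xyz",o["tcp_rot"],degrees=True)
    for pos,yaw,tilt,n in wps:
        t=rot(yaw,tilt); dr=(r.inv()*t).as_rotvec(); dp=(np.array(pos)-p)/n
        nmin=max(np.linalg.norm(dr)/.1245,np.linalg.norm(dp)*n/.041)
        print(f"-> {np.round(pos,4)} n={n} (min {nmin:.1f})")
        for i in range(n):
            ri=r*R.from_rotvec(dr*i/n); d=ri.inv().apply(dp)*100
            print("["+",".join(f"{v:g}" for v in [*np.round(d,2),*np.round(dr/n,3)])+",g]")
        p=np.array(pos); r=t
E
python3 -c "
from h import *
plan([((.40,-.20,.25),4,30,12)])"
```

```text
-> [ 0.4  -0.2   0.25] n=12 (min 10.4)
[-2.34,2.59,-0.64,-0.025,0.057,0.034,g]
[-2.21,2.68,-0.71,-0.025,0.057,0.034,g]
[-2.08,2.77,-0.76,-0.025,0.057,0.034,g]
[-1.94,2.86,-0.8,-0.025,0.057,0.034,g]
[-1.79,2.94,-0.84,-0.025,0.057,0.034,g]
[-1.64,3.02,-0.86,-0.025,0.057,0.034,g]
[-1.49,3.1,-0.87,-0.025,0.057,0.034,g]
[-1.33,3.17,-0.88,-0.025,0.057,0.034,g]
[-1.17,3.23,-0.87,-0.025,0.057,0.034,g]
[-1.01,3.29,-0.85,-0.025,0.057,0.034,g]
[-0.85,3.34,-0.82,-0.025,0.057,0.034,g]
[-0.69,3.39,-0.78,-0.025,0.057,0.034,g]
```

```bash
python3 -m pendant '[[[-2.3,2.6,-0.6,-0.025,0.057,0.034,70],[-2.2,2.7,-0.7,-0.025,0.057,0.034,70],[-2.1,2.8,-0.8,-0.025,0.057,0.034,70],[-1.9,2.9,-0.8,-0.025,0.057,0.034,70],[-1.8,2.9,-0.8,-0.025,0.057,0.034,70]]]'
python3 -m pendant '[[[-1.6,3,-0.9,-0.025,0.057,0.034,70],[-1.5,3.1,-0.9,-0.025,0.057,0.034,70],[-1.3,3.2,-0.9,-0.025,0.057,0.034,70],[-1.2,3.2,-0.9,-0.025,0.057,0.034,70],[-1,3.3,-0.8,-0.025,0.057,0.034,70]]]'
python3 -m pendant '[[[-0.8,3.3,-0.8,-0.025,0.057,0.034,70],[-0.7,3.4,-0.8,-0.025,0.057,0.034,70],[0,0,0,0,0,0,70]]]'
python3 - <<'E'
from h import *
o=bot.get_obs(); print(o['q'].round(1)); im=bot.camera("wrist"); cv2.imwrite("pics/w1.png",im[:,:,::-1]); W=cam("wrist",o)
for t in ("pad","flap_hinge","flap_handle","lamp","dryer"):
    print(t,[(np.round(m["uv"]).tolist(),round(m["confidence"],2)) for m in bot.mark_of("wrist",t)])
plan([((.44,-.212,.15),4,30,3)])
E
```

```text
time: 4.1
ee_pos: [0.4452, 0.0342, 0.2093]
tcp_rot: [-175.0, -6.7, 18.8]
wrist_force: [-0.3, -1.2, 0.2]
opening: 0.06
time: 4.52
ee_pos: [0.4109, -0.1465, 0.2329]
tcp_rot: [179.9, -23.6, 7.7]
wrist_force: [0.8, -0.6, -0.3]
opening: 0.0597
time: 4.77
ee_pos: [0.3939, -0.2237, 0.2438]
tcp_rot: [178.5, -30.8, 2.9]
wrist_force: [-0.6, 0.5, -0.2]
opening: 0.0594
[-42.1 -33.7 -25.4  74.4  20.1 139.8]
pad [([317.0, 152.0], 0.87)]
flap_hinge [([319.0, 217.0], 0.57)]
flap_handle [([317.0, 200.0], 0.8)]
lamp []
dryer [([317.0, 154.0], 0.76)]
-> [ 0.44  -0.212  0.15 ] n=3 (min 2.5)
[-0.35,-0.16,3.41,0.009,-0.003,-0.002,g]
[-0.33,-0.13,3.41,0.009,-0.003,-0.002,g]
[-0.32,-0.1,3.41,0.009,-0.003,-0.002,g]
```

View pics/w1.png

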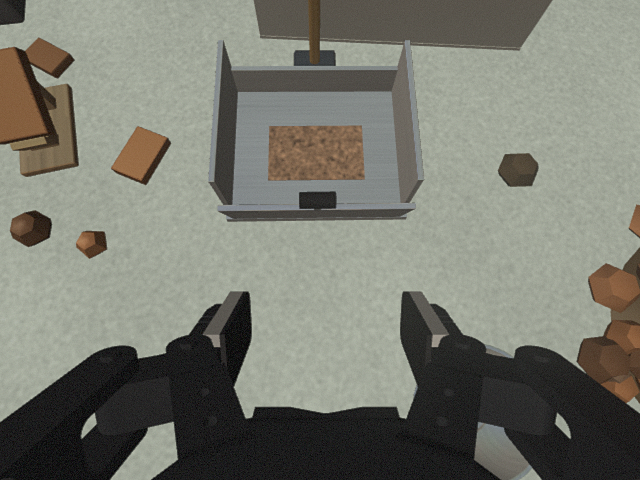

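Run:
```python
from h import *
o=bot.get_obs(); W=cam("wrist",o); T=cam("top")
c=ray(W,[(268,126),(363,126),(365,181),(268.5,181)],.008); print(c.round(4)); m=c.mean(0)
e=[np.degrees(np.arctan2(*(-(c[i]-c[j]))[[0,1]]*[1,-1])) for i,j in()]
yl=c[0]-c[1]+c[3]-c[2]; print("centre",m.round(4),"yaw",np.degrees(np.arctan2(-yl[0],yl[1])))
e=ray(W,[(219,67),(397,67.5)],.045);print("back wall top?",e.round(3))
b=ray(W,[(228,219),(411,218)],.012);print("hinge line",b.round(4))
ps=m
for z in (.10,.105,.11,.115,.12): print("handle",z,ray(W,(317.5,200),z)[0].round(4),ray(T,(412,255),z)[0].round(4))
```

```text
[[ 0.6289 -0.1422  0.008 ]
 [ 0.636  -0.2539  0.008 ]
 [ 0.5654 -0.2579  0.008 ]
 [ 0.5588 -0.1491  0.008 ]]
centre [ 0.5973 -0.2008  0.008 ] yaw 3.541567539281067
back wall top? [[ 0.676 -0.088  0.045]
 [ 0.689 -0.287  0.045]]
hinge line [[ 0.5099 -0.1103  0.012 ]
 [ 0.5225 -0.3087  0.012 ]]
handle 0.1 [ 0.5019 -0.2076  0.1   ] [ 0.4931 -0.2189  0.1   ]
handle 0.105 [ 0.4998 -0.2077  0.105 ] [ 0.4929 -0.2181  0.105 ]
handle 0.11 [ 0.4978 -0.2078  0.11  ] [ 0.4927 -0.2173  0.11  ]
handle 0.115 [ 0.4958 -0.2079  0.115 ] [ 0.4925 -0.2164  0.115 ]
handle 0.12 [ 0.4937 -0.208   0.12  ] [ 0.4923 -0.2156  0.12  ]
```

```bash
python3 -c "
from h import *
plan([((.472,-.209,.150),3.5,30,4)])"
```

```text
-> [ 0.472 -0.209  0.15 ] n=4 (min 2.9)
[0.43,-0.16,2.96,0.006,-0.003,0,g]
[0.44,-0.14,2.96,0.006,-0.003,0,g]
[0.45,-0.12,2.96,0.006,-0.003,0,g]
[0.45,-0.11,2.96,0.006,-0.003,0,g]
```

```bash
python3 -m pendant '[[[0.43,-0.15,2.95,0.006,-0.003,0,70],[0.44,-0.14,2.95,0.006,-0.003,0,70],[0.45,-0.12,2.95,0.006,-0.003,0,70],[0.45,-0.11,2.95,0.006,-0.003,0,70],[0,0,0,0,0,0,70]]]'
python3 - <<'E'
from h import *
o=bot.get_obs(); print(o['tcp_rot'].round(1)); im=bot.camera("wrist"); cv2.imwrite("pics/w2.png",im[:,:,::-1]); W=cam("wrist",o)
for t in ("pad","flap_hinge","flap_handle"):
    print(t,[(np.round(m["uv"]).tolist(),round(m["confidence"],2)) for m in bot.mark_of("wrist",t)])
m=bot.mark_of("wrist","flap_handle")[0]["uv"]
for z in (.11,.115): print(ray(W,m,z).round(4))
m=bot.mark_of("wrist","pad"); 
if m: print("pad",ray(W,m[0]["uv"],.008).round(4))
E
```

```text
time: 5.48
ee_pos: [0.4791, -0.2009, 0.1493]
tcp_rot: [179.9, -30.0, 4.5]
wrist_force: [-1.9, 0.1, -0.9]
opening: 0.0599
[179.9 -30.    4.5]
pad [([346.0, 180.0], 0.88)]
flap_hinge [([347.0, 272.0], 0.65), ([618.0, 222.0], 0.64), ([346.0, 189.0], 0.28)]
flap_handle [([357.0, 283.0], 0.68)]
[[ 0.4965 -0.2158  0.11  ]]
[[ 0.4957 -0.2155  0.115 ]]
pad [[ 0.6003 -0.2085  0.008 ]]
```

View pics/w2.png

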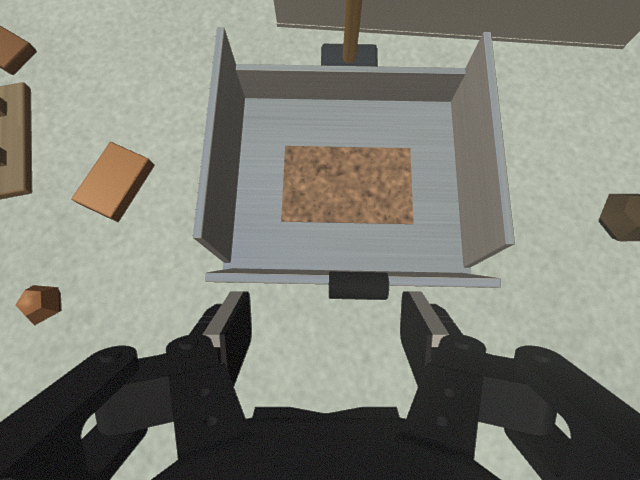

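```bash
python3 -m pendant '[[[0,0,0,0,0,0,70],[0,0,0,0,0,0,70]]]'
python3 - <<'E'
from h import *
o=bot.get_obs(); bot.camera("wrist"); W=cam("wrist",o); 
h=[m["uv"] for m in (bot.mark_of("wrist","flap_handle")[:1])]
for u in h: print(u,ray(W,u,.115).round(4))
c=ray(W,[(285,147),(411,149),(413,223),(281,221)],.008); yl=c[0]-c[1]+c[3]-c[2]; print("pad",c.mean(0).round(4),"yaw",np.degrees(np.arctan2(-yl[0],yl[1])))
w=ray(W,[(236,66),(465,69)],.045); print(np.degrees(np.arctan2(*(w[0]-w[1])[:2]*[-1,1])))
hd=np.array([.4955,-.2155,.1145]); z=rot(4,30).apply([0,0,1])
plan([(hd+.019*z,4,30,5)])
E
```

```text
time: 5.95
ee_pos: [0.4783, -0.2049, 0.159]
tcp_rot: [179.4, -30.5, 4.4]
wrist_force: [-0.0, -0.1, 0.2]
opening: 0.0596
[349.1, 285.7] [[ 0.4949 -0.2163  0.115 ]]
pad [ 0.6027 -0.2164  0.008 ] yaw 3.4600450174958475
3.7475791500007127
-> [ 0.505  -0.2148  0.098 ] n=5 (min 1.6)
[-0.17,0.23,1.31,0.001,-0.002,0.001,g]
[-0.17,0.23,1.31,0.001,-0.002,0.001,g]
[-0.16,0.23,1.31,0.001,-0.002,0.001,g]
[-0.16,0.23,1.31,0.001,-0.002,0.001,g]
[-0.16,0.23,1.31,0.001,-0.002,0.001,g]
```

```bash
python3 -m pendant '[[[-0.2,0.2,1.3,0,0,0,70],[-0.2,0.2,1.3,0,0,0,70],[-0.2,0.2,1.3,0,0,0,70],[-0.2,0.2,1.2,0,0,0,70],[0,0,0,0,0,0,70]]]'; python3 -m pendant '[[[0,0,0,0,0,0,70]]]'
python3 - <<'E'
from h import *
hd=np.array([.4955,-.2155,.1140]); z=rot(4,30).apply([0,0,1])
plan([(hd+.019*z,4,30,1)])
E
```

```text
time: 6.47
ee_pos: [0.4986, -0.214, 0.1124]
tcp_rot: [179.2, -30.8, 4.4]
wrist_force: [-1.0, 0.1, -0.7]
opening: 0.0599
time: 6.55
ee_pos: [0.4984, -0.2141, 0.1124]
tcp_rot: [179.2, -30.8, 4.4]
wrist_force: [-0.2, -0.5, -0.2]
opening: 0.0598
-> [ 0.505  -0.2148  0.0975] n=1 (min 0.4)
[-0.2,0.1,1.61,0.01,-0.013,0.005,g]
```

```bash
python3 -m pendant '[[[-0.1,0,0.8,0,0,0,70],[-0.1,0.1,0.8,0,0,0,70],[0,0,0,0,0,0,70]]]'; python3 -m pendant '[[[0,0,0,0,0,0,20],[0,0,0,0,0,0,20],[0,0,0,0,0,0,20],[0,0,0,0,0,0,20],[0,0,0,0,0,0,20]]]' 25;python3 -m pendant '[[[0,0,0,0,0,0,20],[0,0,0,0,0,0,20],[0,0,0,0,0,0,20]]]'
```

```text
time: 6.8
ee_pos: [0.5056, -0.2155, 0.0986]
tcp_rot: [179.1, -30.9, 4.4]
wrist_force: [-1.1, 0.6, 0.3]
opening: 0.0596
time: 7.22
ee_pos: [0.5057, -0.2157, 0.0989]
tcp_rot: [179.1, -30.9, 4.4]
wrist_force: [1.8, -0.0, -2.8]
opening: 0.0296
time: 7.47
ee_pos: [0.5057, -0.2157, 0.099]
tcp_rot: [179.1, -30.9, 4.4]
wrist_force: [2.2, -0.8, -2.6]
opening: 0.0295
```

```bash
cat >> h.py <<'E'
def arc(a0,a1,n,yaw=3.6,tilt=None):
    o=bot.get_obs(); p=np.array(o["ee_pos"]); r=R.from_euler("xyz",o["tcp_rot"],degrees=True)
    H=lambda a:.105*np.array([-np.sin(a)*np.cos(np.radians(yaw)),-np.sin(a)*np.sin(np.radians(yaw)),np.cos(a)])
    aa=np.linspace(a0,a1,n+1)
    for a,b in zip(aa,aa[1:]): print(f"{b:.2f}",(p+H(b)-H(a0)).round(4),(r.inv().apply(H(b)-H(a))*100).round(2).tolist())
E
python3 -c "
from h import *
arc(.25,1.27,10)"
```

```text
0.35 [ 0.4955 -0.2163  0.0958] [-1.04, -0.01, -0.25]
0.45 [ 0.4856 -0.217   0.0916] [-1.06, -0.01, -0.15]
0.56 [ 0.4763 -0.2176  0.0864] [-1.07, -0.01, -0.04]
0.66 [ 0.4675 -0.2181  0.0803] [-1.07, -0.01, 0.07]
0.76 [ 0.4594 -0.2186  0.0734] [-1.06, -0.01, 0.18]
0.86 [ 0.452  -0.2191  0.0656] [-1.03, -0.01, 0.29]
0.96 [ 0.4455 -0.2195  0.0571] [-1.0, -0.02, 0.39]
1.07 [ 0.4399 -0.2198  0.048 ] [-0.95, -0.02, 0.49]
1.17 [ 0.4352 -0.2201  0.0384] [-0.9, -0.02, 0.58]
1.27 [ 0.4315 -0.2204  0.0284] [-0.83, -0.02, 0.67]
```

```bash
python3 -m pendant '[[[-1.05,0,-0.25,0,0,0,20],[-1.05,0,-0.15,0,0,0,20],[-1.05,0,-0.05,0,0,0,20],[-1.05,0,0.1,0,0,0,20],[0,0,0,0,0,0,20]]]'; python3 -c "
from h import *
print(bot.get_obs()['wrist_force'])"
```

```text
time: 7.88
ee_pos: [0.4668, -0.218, 0.0811]
tcp_rot: [179.1, -31.2, 4.6]
wrist_force: [6.0, 1.3, -8.6]
opening: 0.0292
[ 5.96493004  1.29264502 -8.62117093]
```

Tracking the arc with small forces.

```bash
python3 -m pendant '[[[-1.05,0,0.2,0,0,0,20],[-1.05,0,0.3,0,0,0,20],[-1,0,0.4,0,0,0,20],[0,0,0,0,0,0,20]]]'; python3 -m pendant '[[[-0.9,0,0.5,0,0,0,20],[-0.9,0,0.6,0,0,0,20],[-0.8,0,0.7,0,0,0,20],[0,0,0,0,0,0,20],[0,0,0,0,0,0,20]]]'; python3 -c "
from h import *
print(bot.get_obs()['wrist_force'])"
```

```text
time: 8.22
ee_pos: [0.4434, -0.2193, 0.0571]
tcp_rot: [179.1, -31.4, 4.5]
wrist_force: [8.3, 0.6, -6.9]
opening: 0.0293
time: 8.63
ee_pos: [0.4299, -0.2201, 0.0285]
tcp_rot: [179.3, -31.5, 4.5]
wrist_force: [2.5, 2.8, 0.9]
opening: 0.0295
[2.51275177 2.77448494 0.91798935]
```

```bash
python3 -m pendant '[[[-0.25,0,0.25,0,0,0,20],[0,0,0,0,0,0,20]]]'; python3 -m pendant '[[[-0.25,0,0.25,0,0,0,20],[0,0,0,0,0,0,20]]]'
```

```text
time: 8.8
ee_pos: [0.4295, -0.2202, 0.0271]
tcp_rot: [179.3, -31.6, 4.5]
wrist_force: [-1.4, 3.6, -0.1]
opening: 0.0294
time: 8.97
ee_pos: [0.4298, -0.2202, 0.0272]
tcp_rot: [179.3, -31.8, 4.5]
wrist_force: [1.2, 4.0, -1.7]
opening: 0.0294
```

```bash
python3 -m pendant '[[[0,0,0,0,0,0,70],[0,0,0,0,0,0,70],[0,0,0,0,0,0,70],[0,0,-0.5,0,0,0,80],[0,0,-2,0,0,0,100]]]'; python3 -m pendant '[[[0,0,-3,0,0,0,100],[0,0,-4,0,0,0,100],[0,0,-4,0,0,0,100],[0,0,-4,0,0,0,100],[0,0,-3,0,0,0,100]]]'
python3 - <<'E'
from h import *
print(bot.get_obs()['q'].round(1))
plan([((.56,.09,.2),16.7,0,12)])
E
```

```text
time: 9.38
ee_pos: [0.4156, -0.2205, 0.0463]
tcp_rot: [179.4, -31.5, 4.4]
wrist_force: [-0.6, -0.0, 0.2]
opening: 0.0783
time: 9.8
ee_pos: [0.316, -0.2223, 0.2024]
tcp_rot: [179.7, -31.1, 4.4]
wrist_force: [0.1, -0.6, 0.1]
opening: 0.0856
[-53.9 -39.5 -32.4  79.3  25.9 125.8]
-> [0.56 0.09 0.2 ] n=12 (min 9.7)
[1.9,-2.44,1.16,0.005,-0.045,-0.017,g]
[1.99,-2.4,1.08,0.005,-0.045,-0.017,g]
[2.08,-2.36,1,0.005,-0.045,-0.017,g]
[2.16,-2.32,0.92,0.005,-0.045,-0.017,g]
[2.24,-2.28,0.83,0.005,-0.045,-0.017,g]
[2.32,-2.23,0.74,0.005,-0.045,-0.017,g]
[2.39,-2.19,0.65,0.005,-0.045,-0.017,g]
[2.45,-2.14,0.55,0.005,-0.045,-0.017,g]
[2.51,-2.1,0.45,0.005,-0.045,-0.017,g]
[2.57,-2.05,0.34,0.005,-0.045,-0.017,g]
[2.62,-2,0.24,0.005,-0.045,-0.017,g]
[2.66,-1.96,0.13,0.005,-0.045,-0.017,g]
```

```bash
python3 -m pendant '[[[1.9,-2.4,1.1,0.005,-0.045,-0.017,100],[2,-2.4,1.1,0.005,-0.045,-0.017,100],[2.1,-2.4,1,0.005,-0.045,-0.017,100],[2.2,-2.3,0.9,0.005,-0.045,-0.017,100],[2.2,-2.3,0.8,0.005,-0.045,-0.017,100]]]'; python3 -m pendant '[[[2.3,-2.2,0.7,0.005,-0.045,-0.017,100],[2.4,-2.2,0.6,0.005,-0.045,-0.017,100],[2.5,-2.1,0.5,0.005,-0.045,-0.017,100],[2.5,-2.1,0.4,0.005,-0.045,-0.017,100],[2.6,-2,0.3,0.005,-0.045,-0.017,100]]]';  python3 -c "
from h import *
print(bot.get_obs()['q'].round(1))
plan([((.57,.093,.2),16.7,0,5)])"
```

```text
time: 10.22
ee_pos: [0.4121, -0.1132, 0.2138]
tcp_rot: [177.9, -18.5, 6.9]
wrist_force: [1.2, -1.7, -0.1]
opening: 0.0852
time: 10.63
ee_pos: [0.5251, 0.0178, 0.2168]
tcp_rot: [178.0, -5.2, 11.8]
wrist_force: [0.2, -1.2, 0.6]
opening: 0.0854
[  2.6  -4.3  -1.   87.8  -1.2 170.9]
-> [0.57  0.093 0.2  ] n=5 (min 2.2)
[1.15,-1.3,0.39,0.008,-0.018,-0.018,g]
[1.18,-1.28,0.38,0.008,-0.018,-0.018,g]
[1.21,-1.26,0.37,0.008,-0.018,-0.018,g]
[1.24,-1.23,0.36,0.008,-0.018,-0.018,g]
[1.27,-1.21,0.35,0.008,-0.018,-0.018,g]
```

```bash
python3 -m pendant '[[[1.15,-1.3,0.4,0.008,-0.018,-0.018,100],[1.2,-1.3,0.4,0.008,-0.018,-0.018,100],[1.2,-1.25,0.35,0.008,-0.018,-0.018,100],[0,0,0,0,0,0,100],[0,0,0,0,0,0,100]]]'
python3 - <<'E'
from h import *
o=bot.get_obs(); print(o['q'].round(1),o['ee_pos'].round(4)); im=bot.camera("wrist"); cv2.imwrite("pics/w3.png",im[:,:,::-1]); W=cam("wrist",o)
print([(m["uv"],ray(W,m["uv"],.062).round(4),round(m["confidence"],2)) for m in bot.mark_of("wrist","slab")])
for m in bot.masks_of("wrist","slab"):
    r=cv2.minAreaRect(np.argwhere(m["pixels"])[:,::-1].astype(np.float32)); print(m["extent"],r)
E
```

```text
time: 11.05
ee_pos: [0.5572, 0.071, 0.2024]
tcp_rot: [179.2, -1.3, 15.4]
wrist_force: [-0.4, -0.4, 0.6]
opening: 0.0855
[  7.6   4.6   6.5  90.4  -0.6 172.2] [0.5572 0.071  0.2024]
[([416.8, 215.1], array([[0.5909, 0.0062, 0.062 ]]), 0.97), ([295.8, 148.0], array([[0.6145, 0.1075, 0.062 ]]), 0.93), ([163.1, 158.1], array([[0.5818, 0.199 , 0.062 ]]), 0.72)]
[248.1, 85.2, 336.7, 200.9] ((294.1741943359375, 143.14208984375), (116.45316314697266, 88.16888427734375), 88.60282135009766)
[135.1, 116.4, 197.9, 194.8] ((167.08258056640625, 154.7752227783203), (52.173397064208984, 73.54820251464844), 9.865806579589844)
[380.3, 176.1, 454.9, 255.4] ((415.8092041015625, 214.51162719726562), (46.5059700012207, 67.7987289428711), 37.69424057006836)
```

View pics/w3.png

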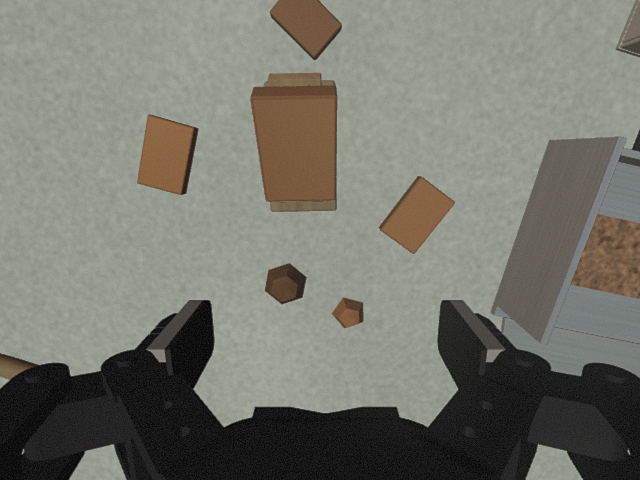

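Run:
```python
from h import *
o=bot.get_obs(); W=cam("wrist",o)
t=ray(W,[(252,97),(336,95)],.0908); b=ray(W,[(264,200.5),(336,199.5)],.0488); print(t.round(4),b.round(4),np.linalg.norm(t[0]-t[1]),np.linalg.norm(b[0]-b[1]))
d=t.mean(0)-b.mean(0); yaw=np.degrees(np.arctan2(d[1],d[0])); e=t[0]-t[1]+b[0]-b[1]; yaw2=np.degrees(np.arctan2(-e[0],e[1])); print(yaw,yaw2,np.linalg.norm(d))
u=np.array([np.cos(np.radians(16.5)),np.sin(np.radians(16.5)),0]); c=(t.mean(0)+b.mean(0))/2+u*.009*.5; print("centre",c)
g=c*[1,1,0]+[0,0,.062]+.010*(u*.866+[0,0,.5]); print("TCP tgt",g-[0,0,.019])
plan([((g-[0,0,-.061]),16.5,0,5),((g-[0,0,.019]),16.5,0,4)])
```

```text
[[0.6376 0.1394 0.0908]
 [0.653  0.0881 0.0908]] [[0.5686 0.1217 0.0488]
 [0.5843 0.067  0.0488]] 0.053490352558861004 0.05689662630058632
15.737667527678187 16.351228223691255 0.08294906787363382
centre [0.61518242 0.10531325 0.0698    ]
TCP tgt [0.6234858  0.10777282 0.048     ]
-> [0.6235 0.1078 0.128 ] n=5 (min 2.6)
[1.45,-0.4,1.53,0.003,-0.005,-0.004,g]
[1.46,-0.39,1.53,0.003,-0.005,-0.004,g]
[1.47,-0.38,1.52,0.003,-0.005,-0.004,g]
[1.48,-0.37,1.52,0.003,-0.005,-0.004,g]
[1.49,-0.36,1.51,0.003,-0.005,-0.004,g]
-> [0.6235 0.1078 0.048 ] n=4 (min 2.0)
[0,-0,2,0,0,0,g]
[0,-0,2,0,0,0,g]
[0,-0,2,0,0,0,g]
[0,-0,2,0,0,0,g]
```

Size is right (84 × 56 mm). Going down over it.

```bash
python3 -m pendant '[[[1.8,-0.5,1.9,0.004,-0.006,-0.005,100],[1.8,-0.5,1.9,0.004,-0.006,-0.005,100],[1.8,-0.5,1.9,0.004,-0.006,-0.005,100],[1.9,-0.4,1.9,0.004,-0.006,-0.005,100],[0,0,0,0,0,0,100]]]';  python3 -m pendant '[[[0,0,0,0,0,0,100]]]'; python3 -c "
from h import *
print(bot.get_obs()['q'].round(1))
plan([((.6235,.1078,.048),16.5,0,5)])"
```

```text
time: 11.62
ee_pos: [0.625, 0.1039, 0.1331]
tcp_rot: [180.0, -0.7, 16.1]
wrist_force: [0.7, 0.5, -1.1]
opening: 0.0857
time: 11.7
ee_pos: [0.6248, 0.1031, 0.1333]
tcp_rot: [180.0, -0.6, 16.0]
wrist_force: [0.4, 0.1, 0.8]
opening: 0.0855
[  9.3  15.   10.6  85.    0.  173.3]
-> [0.6235 0.1078 0.048 ] n=5 (min 2.1)
[-0.02,-0.1,1.71,0,-0.002,-0.002,g]
[-0.01,-0.1,1.71,0,-0.002,-0.002,g]
[-0.01,-0.1,1.71,0,-0.002,-0.002,g]
[-0.01,-0.1,1.71,0,-0.002,-0.002,g]
[-0,-0.1,1.71,0,-0.002,-0.002,g]
```

```bash
python3 -m pendant '[[[0,-0.1,1.7,0,-0.002,-0.002,100],[0,-0.1,1.7,0,-0.002,-0.002,100],[0,-0.1,1.7,0,-0.002,-0.002,100],[0,-0.1,1.7,0,-0.002,-0.002,100],[0,-0.1,1.5,0,-0.002,-0.002,100]]]';  python3 -m pendant '[[[0,0,0,0,0,0,100],[0,0,0,0,0,0,100]]]'
```

```text
time: 12.12
ee_pos: [0.6252, 0.1039, 0.0597]
tcp_rot: [179.8, -0.9, 16.3]
wrist_force: [-0.2, 0.2, 0.7]
opening: 0.0855
time: 12.28
ee_pos: [0.6232, 0.1021, 0.0599]
tcp_rot: [179.8, -0.9, 16.2]
wrist_force: [0.6, -0.6, 0.9]
opening: 0.0852
```

```bash
python3 -m pendant '[[[0,-0.25,0.6,0,0,0,100],[0,-0.25,0.6,0,0,0,100],[0,0,0,0,0,0,100],[0,0,0,0,0,0,100]]]';  python3 -m pendant '[[[0,0,0,0,0,0,55],[0,0,0,0,0,0,55],[0,0,0,0,0,0,50],[0,0,0,0,0,0,50],[0,0,0,0,0,0,50]]]' 60;  python3 -m pendant '[[[0,0,0,0,0,0,50],[0,0,0,0,0,0,50],[0,0,0,0,0,0,50]]]'
```

```text
time: 12.62
ee_pos: [0.6231, 0.1064, 0.0528]
tcp_rot: [179.7, -1.3, 16.1]
wrist_force: [1.3, 0.5, 0.4]
opening: 0.0854
time: 13.03
ee_pos: [0.6238, 0.1069, 0.0547]
tcp_rot: [179.7, -1.4, 16.1]
wrist_force: [0.5, 0.3, -2.3]
opening: 0.055
time: 13.28
ee_pos: [0.6237, 0.1068, 0.0544]
tcp_rot: [179.7, -1.4, 16.1]
wrist_force: [-0.1, 0.2, 0.6]
opening: 0.0546
```

```bash
python3 -m pendant '[[[0,0,-1,0,0,0,50],[0,0,-2,0,0,0,50],[0,0,-3,0,0,0,50],[0,0,-3,0,0,0,50],[0,0,-3,0,0,0,50]]]';  python3 -m pendant '[[[0,0,-3,0,0,0,50],[0,0,-2,0,0,0,50],[0,0,0,0,0,0,50]]]'; python3 -c "
from h import *
plan([((.45,-.04,.25),10,31,9),((.42,-.215,.19),3.6,61,9)])"
```

```text
time: 13.7
ee_pos: [0.6165, 0.1058, 0.171]
tcp_rot: [179.8, -0.5, 16.1]
wrist_force: [0.7, 0.5, -2.2]
opening: 0.0552
time: 13.95
ee_pos: [0.6166, 0.1058, 0.2321]
tcp_rot: [179.8, -1.0, 16.1]
wrist_force: [0.3, 0.3, -0.5]
opening: 0.0546
-> [ 0.45 -0.04  0.25] n=9 (min 5.4)
[-2.22,1.05,-0.23,-0.003,0.058,0.012,g]
[-2.19,1.07,-0.36,-0.003,0.058,0.012,g]
[-2.16,1.1,-0.48,-0.003,0.058,0.012,g]
[-2.11,1.12,-0.6,-0.003,0.058,0.012,g]
[-2.06,1.15,-0.72,-0.003,0.058,0.012,g]
[-2,1.18,-0.84,-0.003,0.058,0.012,g]
[-1.94,1.2,-0.95,-0.003,0.058,0.012,g]
[-1.87,1.23,-1.05,-0.003,0.058,0.012,g]
[-1.79,1.25,-1.16,-0.003,0.058,0.012,g]
-> [ 0.42  -0.215  0.19 ] n=9 (min 4.6)
[-0.91,1.86,0.23,-0.009,0.058,0.009,g]
[-0.91,1.86,0.19,-0.009,0.058,0.009,g]
[-0.9,1.87,0.16,-0.009,0.058,0.009,g]
[-0.9,1.88,0.12,-0.009,0.058,0.009,g]
[-0.89,1.88,0.09,-0.009,0.058,0.009,g]
[-0.87,1.89,0.05,-0.009,0.058,0.009,g]
[-0.86,1.9,0.02,-0.009,0.058,0.009,g]
[-0.84,1.9,-0.01,-0.009,0.058,0.009,g]
[-0.82,1.91,-0.04,-0.009,0.058,0.009,g]
```

```bash
python3 -m pendant '[[[-2.2,1.05,-0.2,-0.003,0.058,0.012,50],[-2.2,1.1,-0.4,-0.003,0.058,0.012,50],[-2.2,1.1,-0.5,-0.003,0.058,0.012,50],[-2.1,1.1,-0.6,-0.003,0.058,0.012,50],[-2.1,1.15,-0.7,-0.003,0.058,0.012,50]]]';  python3 -m pendant '[[[-2,1.2,-0.8,-0.003,0.058,0.012,50],[-1.9,1.2,-0.9,-0.003,0.058,0.012,50],[-1.9,1.2,-1.1,-0.003,0.058,0.012,50],[-1.8,1.3,-1.2,-0.003,0.058,0.012,50],[-0.9,1.9,0.2,-0.009,0.058,0.009,50]]]'; python3 -m pendant '[[[-0.9,1.9,0.2,-0.009,0.058,0.009,50],[-0.9,1.9,0.2,-0.009,0.058,0.009,50],[-0.9,1.9,0.1,-0.009,0.058,0.009,50],[-0.9,1.9,0.1,-0.009,0.058,0.009,50],[-0.9,1.9,0.1,-0.009,0.058,0.009,50]]]';python3 -c "
from h import *
print(bot.get_obs()['q'].round(1))
plan([((.42,-.215,.19),3.6,61,6)])"
```

```text
time: 14.37
ee_pos: [0.5268, 0.0255, 0.229]
tcp_rot: [179.5, -17.2, 12.8]
wrist_force: [-0.3, -1.0, -0.4]
opening: 0.055
time: 14.78
ee_pos: [0.4426, -0.0612, 0.2277]
tcp_rot: [179.7, -34.6, 9.4]
wrist_force: [0.2, -0.2, -0.3]
opening: 0.0547
time: 15.2
ee_pos: [0.4357, -0.1755, 0.1868]
tcp_rot: [-179.6, -50.9, 5.7]
wrist_force: [0.9, -0.2, -2.0]
opening: 0.0549
[-42.8 -48.5 -48.   51.7  35.9 144.3]
-> [ 0.42  -0.215  0.19 ] n=6 (min 1.5)
[-0.16,0.63,-0.29,-0.006,0.029,0.003,g]
[-0.15,0.63,-0.29,-0.006,0.029,0.003,g]
[-0.14,0.63,-0.29,-0.006,0.029,0.003,g]
[-0.13,0.63,-0.29,-0.006,0.029,0.003,g]
[-0.12,0.64,-0.29,-0.006,0.029,0.003,g]
[-0.11,0.64,-0.29,-0.006,0.029,0.003,g]
```

```bash
python3 -c "
from h import *
plan([((.50,-.2135,.175),3.6,61.4,5)])"
```

```text
-> [ 0.5    -0.2135  0.175 ] n=5 (min 1.8)
[0.58,0.89,1.08,-0.008,0.037,0.004,g]
[0.54,0.88,1.1,-0.008,0.037,0.004,g]
[0.5,0.87,1.13,-0.008,0.037,0.004,g]
[0.46,0.86,1.15,-0.008,0.037,0.004,g]
[0.42,0.85,1.18,-0.008,0.037,0.004,g]
```

```bash
python3 -m pendant '[[[0.6,0.9,1.1,-0.008,0.037,0.004,50],[0.55,0.9,1.1,-0.008,0.037,0.004,50],[0.5,0.9,1.1,-0.008,0.037,0.004,50],[0.5,0.9,1.15,-0.008,0.037,0.004,50],[0.4,0.85,1.2,-0.008,0.037,0.004,50]]]'; python3 -m pendant '[[[0,0,0,0,0,0,50],[0,0,0,0,0,0,50],[0,0,0,0,0,0,50]]]'
python3 - <<'E'
from h import *
o=bot.get_obs(); print(o['q'].round(1)); im=bot.camera("wrist"); cv2.imwrite("pics/w4.png",im[:,:,::-1]); W=cam("wrist",o)
u=bot.mark_of("wrist","pad"); print([(m["uv"],ray(W,m["uv"],.008).round(4)) for m in u])
bot.camera("top"); T=cam("top"); print([(m["uv"],m["confidence"],ray(T,m["uv"],.17).round(4)) for m in bot.mark_of("top","slab")])
plan([((.50,-.2135,.175),3.6,61.4,2)])
E
```

```text
time: 15.62
ee_pos: [0.496, -0.2217, 0.1658]
tcp_rot: [-179.4, -61.6, 2.0]
wrist_force: [0.2, -0.2, -2.0]
opening: 0.0545
time: 15.87
ee_pos: [0.4944, -0.2208, 0.1589]
tcp_rot: [-178.7, -61.2, 1.4]
wrist_force: [0.9, 0.2, -2.0]
opening: 0.0549
[-43.6 -43.4 -56.2  25.8  39.5 153.9]
[]
[([223.5, 223.3], 0.65, array([[0.5523, 0.1995, 0.17  ]])), ([319.2, 217.3], 0.6, array([[ 0.5686, -0.0066,  0.17  ]]))]
-> [ 0.5    -0.2135  0.175 ] n=2 (min 0.4)
[0.74,-0.38,-0.1,0.006,0,-0.009,g]
[0.75,-0.37,-0.1,0.006,0,-0.009,g]
```

View pics/w4.png

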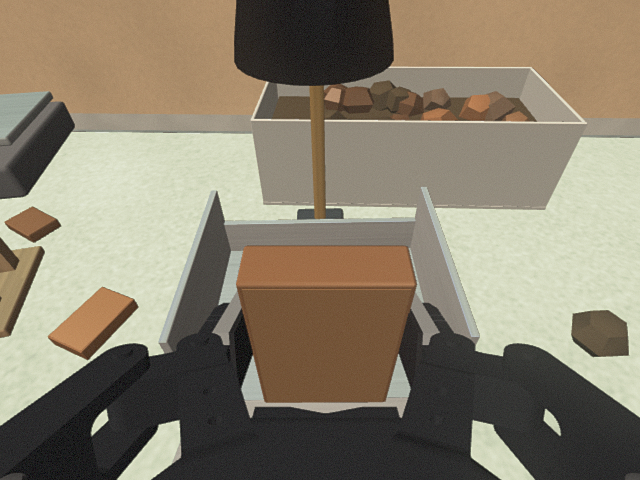

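```bash
cat >> h.py <<'E'
def slabpose(px,obs):
    o=np.array([(42,28,9),(42,-28,9),(42,28,-9),(42,-28,-9),(-42,28,9),(-42,-28,9)])/1e3
    K,P=cam("wrist",obs); ok,rv,tv=cv2.solvePnP(o,np.array(px,float),K,None,flags=cv2.SOLVEPNP_SQPNP); 
    e=cv2.projectPoints(o,rv,tv,K,None)[0][:,0]-px
    Rw=P[:3,:3]@cv2.Rodrigues(rv)[0]; c=P[:3,:3]@tv[:,0]+P[:3,3]
    print("err",np.abs(e).max().round(2),"centre",c.round(4)); print("x axis (up?)",Rw[:,0].round(3),"z",Rw[:,2].round(3),"yaw z",np.degrees(np.arctan2(-Rw[1,2],-Rw[0,2])).round(2))
    r=R.from_euler("xyz",obs["tcp_rot"],degrees=True); print("centre in tool",r.inv().apply(c-obs["ee_pos"]).round(4), "x in tool",r.inv().apply(Rw[:,0]).round(3))
    return c,Rw
E
python3 - <<'E'
from h import *
o=bot.get_obs(); print(o["ee_pos"],o["tcp_rot"])
slabpose([(237.5,288),(415.5,288),(246,247),(410,247),(263.5,402),(387,402)],o)
E
```

```text
[ 0.49502825 -0.22116706  0.16089538] [-178.91761374  -61.38543554    1.5656504 ]
err 2.48 centre [ 0.4852 -0.2214  0.1532]
x axis (up?) [-0.01  -0.016  1.   ] z [-0.999 -0.046 -0.011] yaw z 2.64
centre in tool [-0.0114 -0.0002 -0.0049] x in tool [ 0.873  0.007 -0.488]
```

```bash
python3 -c "
from h import *
plan([((.60,-.209,.135),3.6,61,5),((.60,-.209,.075),3.6,61,4)])"
```

```text
-> [ 0.6   -0.209  0.135] n=5 (min 2.7)
[0.55,-0.15,2.1,0.002,-0.001,-0.003,g]
[0.56,-0.14,2.1,0.002,-0.001,-0.003,g]
[0.56,-0.13,2.1,0.002,-0.001,-0.003,g]
[0.56,-0.13,2.1,0.002,-0.001,-0.003,g]
[0.57,-0.12,2.1,0.002,-0.001,-0.003,g]
-> [ 0.6   -0.209  0.075] n=4 (min 1.5)
[-1.31,-0,0.73,0,0,0,g]
[-1.31,-0,0.73,0,0,0,g]
[-1.31,-0,0.73,0,0,0,g]
[-1.31,-0,0.73,0,0,0,g]
```

```bash
python3 -m pendant '[[[0.6,-0.15,2.2,0.002,-0.001,-0.004,50],[0.6,-0.15,2.2,0.002,-0.001,-0.004,50],[0.6,-0.15,2.2,0.002,-0.001,-0.004,50],[0.6,-0.15,2.2,0.002,-0.001,-0.004,50],[0.6,-0.15,2.1,0.002,-0.001,-0.004,50]]]'; python3 -m pendant '[[[0,0,0,0,0,0,50],[0,0,0,0,0,0,50]]]';  python3 -c "
from h import *
plan([((.60,-.209,.08),3.6,61,4)])"
```

```text
time: 16.48
ee_pos: [0.6079, -0.2098, 0.1419]
tcp_rot: [178.6, -61.5, 4.6]
wrist_force: [0.2, -0.1, -1.9]
opening: 0.055
time: 16.65
ee_pos: [0.6106, -0.2082, 0.1413]
tcp_rot: [178.6, -61.4, 4.8]
wrist_force: [0.4, 0.1, -2.2]
opening: 0.0545
-> [ 0.6   -0.209  0.08 ] n=4 (min 1.5)
[-1.47,-0.01,0.5,0.001,-0.002,0.002,g]
[-1.47,-0.01,0.5,0.001,-0.002,0.002,g]
[-1.47,-0.01,0.5,0.001,-0.002,0.002,g]
[-1.47,-0,0.51,0.001,-0.002,0.002,g]
```

```bash
python3 -m pendant '[[[-1.5,0,0.5,0.001,-0.002,0.002,50],[-1.5,0,0.5,0.001,-0.002,0.002,50],[-1.5,0,0.5,0.001,-0.002,0.002,50],[-1.3,0,0.4,0.001,-0.002,0.002,50],[0,0,0,0,0,0,50]]]'; python3 -m pendant '[[[0,0,0,0,0,0,50],[0,0,0,0,0,0,50]]]'
python3 - <<'E'
from h import *
o=bot.get_obs(); im=bot.camera("wrist"); cv2.imwrite("pics/w5.png",im[:,:,::-1]); 
plan([((.60,-.209,.062),3.6,61,3)])
E
```

```text
time: 17.07
ee_pos: [0.5988, -0.2103, 0.0843]
tcp_rot: [179.3, -61.2, 4.2]
wrist_force: [0.2, -0.3, -2.8]
opening: 0.0546
time: 17.23
ee_pos: [0.5983, -0.2109, 0.0856]
tcp_rot: [179.3, -61.2, 4.2]
wrist_force: [0.6, 0.1, -2.7]
opening: 0.0547
-> [ 0.6   -0.209  0.062] n=3 (min 0.6)
[-0.69,-0.07,0.43,0.001,-0.002,0.002,g]
[-0.69,-0.07,0.43,0.001,-0.002,0.002,g]
[-0.69,-0.07,0.44,0.001,-0.002,0.002,g]
```

View pics/w5.png

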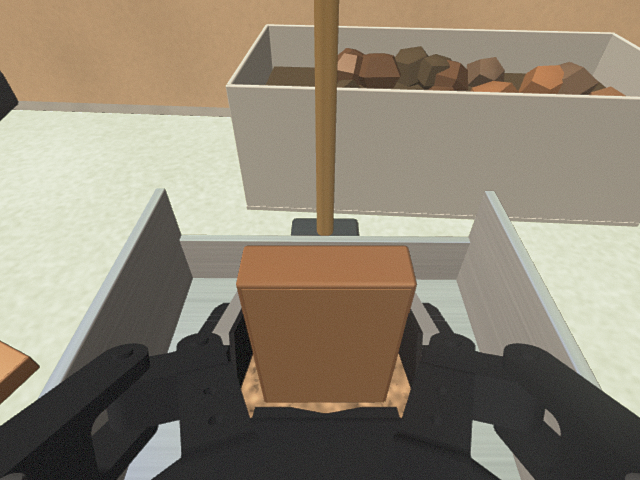

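Run:
```python
from h import *
o=bot.get_obs(); W=cam("wrist",o); g=cv2.cvtColor(cv2.imread("pics/w5.png"),cv2.COLOR_BGR2GRAY).astype(float)
def edge(us,a,b):
    return np.array([(u,a+.5+np.argmax(np.abs(np.diff(g[a:b,u])))) for u in us])
e=edge(list(range(190,236,4))+list(range(425,462,4)),230,250); k=np.polyfit(e[:,0],e[:,1],1); print("rear wall px",k,np.std(e[:,1]-np.polyval(k,e[:,0])))
w=ray(W,[(190,np.polyval(k,190)),(460,np.polyval(k,460))],.045); d=w[0]-w[1]; print("wall",w.round(4),"yaw",np.degrees(np.arctan2(-d[0],d[1])))
e=edge(range(255,400,5),240,256); k=np.polyfit(e[:,0],e[:,1],1); print("slab back top",k)
e=edge(range(255,400,5),280,296); k=np.polyfit(e[:,0],e[:,1],1); print("slab front top",k)
slabpose([(237.5,288),(415.5,288),(246,247),(410,247),(263.5,402),(387,402)],o)
```

```text
rear wall px [8.55199750e-03 2.38698108e+02] 0.11019571688838474
wall [[ 0.6749 -0.1191  0.045 ]
 [ 0.6849 -0.292   0.045 ]] yaw 3.3168730206511436
slab back top [4.03940887e-03 2.40152709e+02]
slab front top [-1.14856502e-16  2.88500000e+02]
err 2.48 centre [ 0.5889 -0.2115  0.0787]
x axis (up?) [-0.009 -0.001  1.   ] z [-0.998 -0.064 -0.009] yaw z 3.68
centre in tool [-0.0114 -0.0002 -0.0049] x in tool [ 0.873  0.007 -0.488]
```

```bash
python3 -m pendant '[[[-0.7,-0.05,0.35,0,0,0,50],[-0.6,-0.05,0.35,0,0,0,50],[-0.5,0,0.25,0,0,0,50],[0,0,0,0,0,0,50],[0,0,0,0,0,0,50]]]'; python3 -m pendant '[[[-0.2,0,0.1,0,0,0,50],[0,0,0,0,0,0,50]]]'; python3 -m pendant '[[[-0.2,0,0.1,0,0,0,50],[0,0,0,0,0,0,50]]]'
```

```text
time: 17.7
ee_pos: [0.5996, -0.2109, 0.0681]
tcp_rot: [178.8, -61.6, 4.6]
wrist_force: [0.1, -0.5, -1.7]
opening: 0.0547
time: 17.87
ee_pos: [0.5995, -0.2108, 0.0653]
tcp_rot: [178.8, -61.5, 4.6]
wrist_force: [-0.1, 0.3, -2.7]
opening: 0.0544
time: 18.03
ee_pos: [0.5995, -0.2108, 0.063]
tcp_rot: [178.8, -61.5, 4.6]
wrist_force: [0.9, 1.5, -2.5]
opening: 0.0547
```

```bash
python3 -c "
from h import *
plan([((.5995,-.2105,.060),3.5,61,1)])"; python3 -m pendant '[[[-0.2,0,0.1,0.001,-0.004,0.004,50],[0,0,0,0,0,0,50]]]'; python3 -m pendant '[[[-0.15,0,0.08,0,0,0,50],[0,0,0,0,0,0,50]]]'; python3 -m pendant '[[[-0.1,0,0.05,0,0,0,50],[0,0,0,0,0,0,50]]]'
```

```text
-> [ 0.5995 -0.2105  0.06  ] n=1 (min 0.1)
[-0.26,-0.04,0.15,0.004,-0.009,0.009,g]
time: 18.2
ee_pos: [0.5995, -0.2109, 0.0607]
tcp_rot: [179.3, -61.3, 4.1]
wrist_force: [-0.2, -0.1, -1.9]
opening: 0.0549
time: 18.37
ee_pos: [0.5996, -0.211, 0.0591]
tcp_rot: [179.3, -61.3, 4.1]
wrist_force: [0.5, -0.4, -2.7]
opening: 0.0546
time: 18.53
ee_pos: [0.5996, -0.211, 0.0579]
tcp_rot: [179.3, -61.3, 4.1]
wrist_force: [0.3, 0.9, -2.5]
opening: 0.0545
```

```bash
python3 -m pendant '[[[-0.1,0,0.05,0,0,0,50],[0,0,0,0,0,0,50]]]'; python3 -m pendant '[[[-0.1,0,0.05,0,0,0,50],[0,0,0,0,0,0,50]]]'; python3 -m pendant '[[[-0.1,0,0.05,0,0,0,50],[0,0,0,0,0,0,50]]]'
```

```text
time: 18.7
ee_pos: [0.5995, -0.2111, 0.0567]
tcp_rot: [179.3, -61.3, 4.1]
wrist_force: [-0.2, -0.3, -2.0]
opening: 0.0545
time: 18.87
ee_pos: [0.5995, -0.2111, 0.0555]
tcp_rot: [179.3, -61.3, 4.1]
wrist_force: [-0.7, 0.5, -1.5]
opening: 0.0548
time: 19.03
ee_pos: [0.5994, -0.2111, 0.0544]
tcp_rot: [179.3, -61.3, 4.1]
wrist_force: [0.0, 0.6, -1.3]
opening: 0.0547
```

```bash
python3 -m pendant '[[[-0.1,0,0.05,0,0,0,50],[0,0,0,0,0,0,50]]]'; python3 -m pendant '[[[-0.1,0,0.05,0,0,0,50],[0,0,0,0,0,0,50]]]'; python3 -m pendant '[[[0,0,0,0,0,0,50]]]'
```

```text
time: 19.2
ee_pos: [0.5997, -0.2112, 0.0539]
tcp_rot: [179.2, -61.4, 4.2]
wrist_force: [0.0, 0.3, -2.0]
opening: 0.0549
time: 19.37
ee_pos: [0.6002, -0.2113, 0.0538]
tcp_rot: [179.1, -61.5, 4.3]
wrist_force: [-0.5, -0.6, -1.6]
opening: 0.0546
time: 19.45
ee_pos: [0.6002, -0.2113, 0.0537]
tcp_rot: [179.1, -61.5, 4.3]
wrist_force: [0.6, -0.1, -1.7]
opening: 0.0546
```

```bash
python3 -m pendant '[[[0,0,0,0,0,0,67],[0,0,0,0,0,0,70],[0,0,0,0,0,0,75],[0,0,0,0,0,0,85],[0,0,0,0,0,0,95]]]'; python3 -m pendant '[[[0,0,0,0,0,0,100],[0,0,0,0,0,0,100]]]'
python3 - <<'E'
from h import *
o=bot.get_obs(); im=bot.camera("wrist"); cv2.imwrite("pics/w6.png",im[:,:,::-1]); print(o['ee_pos'],o['q'].round(1))
plan([((.545,-.2145,.085),3.5,61,4)])
E
```

```text
time: 19.87
ee_pos: [0.6005, -0.2117, 0.0544]
tcp_rot: [179.0, -61.5, 4.4]
wrist_force: [0.7, 0.6, -0.3]
opening: 0.0808
time: 20.03
ee_pos: [0.6006, -0.2117, 0.0546]
tcp_rot: [179.0, -61.5, 4.4]
wrist_force: [0.5, -0.8, 0.2]
opening: 0.0852
[ 0.60059375 -0.21170594  0.05457031] [-32.8 -19.  -56.4  -3.6  31.2 160.3]
-> [ 0.545  -0.2145  0.085 ] n=4 (min 1.5)
[0.01,-0.01,-1.59,0.001,-0.002,0.002,g]
[0,-0.01,-1.59,0.001,-0.002,0.002,g]
[-0,-0.01,-1.59,0.001,-0.002,0.002,g]
[-0,-0.01,-1.59,0.001,-0.002,0.002,g]
```

View pics/w6.png

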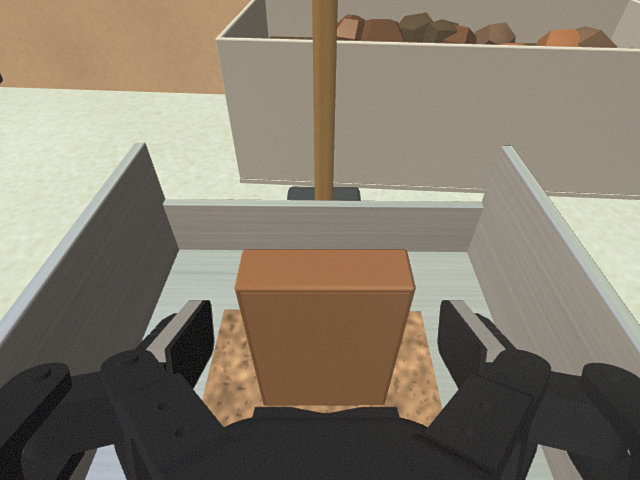

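```bash
python3 -m pendant '[[[0,0,-1.5,0,0,0,100],[0,0,-2,0,0,0,100],[0,0,-2.5,0,0,0,100],[0,0,-2.5,0,0,0,100],[0,0,0,0,0,0,100]]]'; python3 -c "
from h import *
print(bot.get_obs()['q'].round(1))
plan([((.45,-.218,.135),3.6,31,6),((.397,-.2221,.084),3.6,31,3)])"
```

```text
time: 20.5
ee_pos: [0.5234, -0.2146, 0.0948]
tcp_rot: [179.3, -61.4, 4.3]
wrist_force: [-0.6, -1.3, 0.8]
opening: 0.0856
[-40.  -35.6 -60.3  12.3  37.2 155.2]
-> [ 0.45  -0.218  0.135] n=6 (min 4.3)
[0,-0.02,-1.4,0.001,-0.088,0.001,g]
[-0.12,-0.02,-1.39,0.001,-0.088,0.001,g]
[-0.24,-0.02,-1.37,0.001,-0.088,0.001,g]
[-0.36,-0.02,-1.35,0.001,-0.088,0.001,g]
[-0.48,-0.02,-1.31,0.001,-0.088,0.001,g]
[-0.6,-0.02,-1.26,0.001,-0.088,0.001,g]
-> [ 0.397  -0.2221  0.084 ] n=3 (min 1.8)
[-2.39,0.03,0.54,0,0,0,g]
[-2.39,0.03,0.54,0,0,0,g]
[-2.39,0.03,0.54,0,0,0,g]
```

```bash
python3 -m pendant '[[[0,0,-1.4,0.001,-0.088,0.001,90],[-0.1,0,-1.4,0.001,-0.088,0.001,90],[-0.2,0,-1.4,0.001,-0.088,0.001,80],[-0.3,0,-1.4,0.001,-0.088,0.001,80],[-0.5,0,-1.3,0.001,-0.088,0.001,75]]]'; python3 -m pendant '[[[-0.6,0,-1.3,0.001,-0.088,0.001,70],[0,0,0,0,0,0,70]]]'; python3 -c "
from h import *
print(bot.get_obs()['q'].round(1))
plan([((.397,-.2221,.084),3.6,31,4)])"
```

```text
time: 20.92
ee_pos: [0.4571, -0.2178, 0.1259]
tcp_rot: [-180.0, -35.4, 3.6]
wrist_force: [1.0, -0.3, -0.5]
opening: 0.0642
time: 21.08
ee_pos: [0.4456, -0.22, 0.1373]
tcp_rot: [179.8, -30.0, 3.7]
wrist_force: [1.0, 0.2, 0.3]
opening: 0.0599
[-37.  -28.2 -33.8  60.7  18.9 143.4]
-> [ 0.397  -0.2221  0.084 ] n=4 (min 1.8)
[-1.72,-0.03,0.54,0.001,0.004,0,g]
[-1.72,-0.03,0.54,0.001,0.004,0,g]
[-1.72,-0.03,0.53,0.001,0.004,0,g]
[-1.73,-0.02,0.52,0.001,0.004,0,g]
```

```bash
python3 -m pendant '[[[-1.9,0,0.5,0.001,0.004,0,70],[-1.8,0,0.5,0.001,0.004,0,70],[-1.8,0,0.5,0.001,0.004,0,70],[0,0,0,0,0,0,70],[0,0,0,0,0,0,70]]]'
python3 - <<'E'
from h import *
o=bot.get_obs(); im=bot.camera("wrist"); cv2.imwrite("pics/w7.png",im[:,:,::-1]); W=cam("wrist",o)
print([(m["uv"],round(m["confidence"],2),ray(W,m["uv"],.043).round(4)) for m in bot.mark_of("wrist","flap_handle")])
plan([((.4298,-.2202,.0275),3.6,31.8,4)])
E
```

```text
time: 21.5
ee_pos: [0.4097, -0.2231, 0.0927]
tcp_rot: [180.0, -31.5, 3.8]
wrist_force: [-0.1, 0.7, 0.9]
opening: 0.0597
[([322.3, 298.2], 0.62, array([[ 0.4203, -0.2203,  0.043 ]])), ([326.5, 82.5], 0.52, array([[ 0.5598, -0.2134,  0.043 ]]))]
-> [ 0.4298 -0.2202  0.0275] n=4 (min 1.7)
[-0.43,-0.04,1.66,-0,0.002,0.001,g]
[-0.43,-0.04,1.66,-0,0.002,0.001,g]
[-0.43,-0.04,1.66,-0,0.002,0.001,g]
[-0.43,-0.04,1.66,-0,0.002,0.001,g]
```

View pics/w7.png

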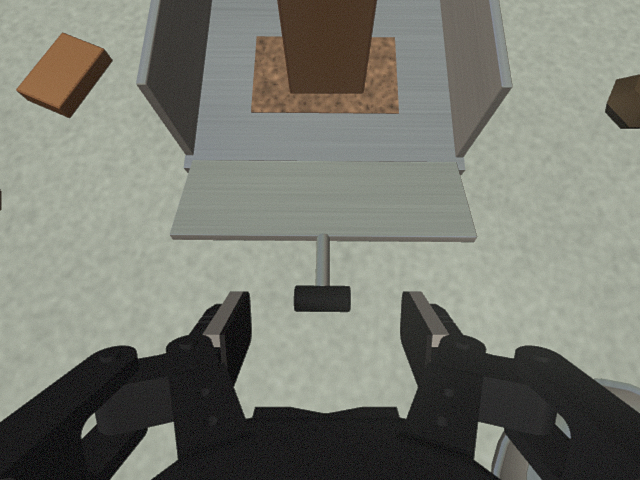

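The slab stands on the pad (bottom edge at 290–365, 93), the flap is right down, and the handle is at (322,298) where I expected it. I'll grip the handle and swing it shut.

```bash
python3 -m pendant '[[[-0.5,0,1.7,0,0,0,70],[-0.4,0,1.7,0,0,0,70],[-0.4,0,1.7,0,0,0,70],[-0.4,0,1.5,0,0,0,70],[0,0,0,0,0,0,70]]]'; python3 -m pendant '[[[0,0,0,0,0,0,70]]]';python3 -c "
from h import *
plan([((.4298,-.2202,.0275),3.6,31.8,1)])"
```

```text
time: 22.02
ee_pos: [0.4361, -0.2233, 0.0312]
tcp_rot: [179.5, -32.0, 4.1]
wrist_force: [-1.4, 1.1, -0.4]
opening: 0.0596
time: 22.1
ee_pos: [0.4368, -0.223, 0.0316]
tcp_rot: [179.6, -32.0, 4.2]
wrist_force: [-0.0, 0.6, -0.9]
opening: 0.0597
-> [ 0.4298 -0.2202  0.0275] n=1 (min 0.2)
[-0.79,-0.33,-0.01,0.002,-0.004,0.009,g]
```

```bash
python3 -m pendant '[[[-0.8,-0.3,0,0,0,0.005,70],[0,0,0,0,0,0,70]]]'; python3 -m pendant '[[[0,0,0,0,0,0,20],[0,0,0,0,0,0,20],[0,0,0,0,0,0,20],[0,0,0,0,0,0,20],[0,0,0,0,0,0,20]]]' 25;python3 -m pendant '[[[0,0,0,0,0,0,20],[0,0,0,0,0,0,20],[0,0,0,0,0,0,20]]]'; python3 -c "
from h import *
arc(1.25,-.02,12)"
```

```text
time: 22.27
ee_pos: [0.4302, -0.2204, 0.0287]
tcp_rot: [179.7, -32.1, 3.9]
wrist_force: [-0.1, 1.4, -0.9]
opening: 0.0598
time: 22.68
ee_pos: [0.4304, -0.22, 0.0316]
tcp_rot: [179.7, -32.3, 3.9]
wrist_force: [2.9, 0.2, -2.1]
opening: 0.0289
time: 22.93
ee_pos: [0.4305, -0.22, 0.0318]
tcp_rot: [179.7, -32.3, 3.9]
wrist_force: [2.6, 1.4, -1.4]
opening: 0.0295
1.14 [ 0.4345 -0.2198  0.0421] [0.9, 0.01, -0.66]
1.04 [ 0.4396 -0.2195  0.052 ] [0.96, 0.01, -0.56]
0.93 [ 0.4458 -0.2191  0.0612] [1.01, 0.01, -0.45]
0.83 [ 0.4528 -0.2186  0.0698] [1.06, 0.01, -0.34]
0.72 [ 0.4608 -0.2181  0.0775] [1.09, 0.01, -0.23]
0.61 [ 0.4695 -0.2176  0.0844] [1.1, 0.01, -0.12]
0.51 [ 0.4788 -0.217   0.0903] [1.11, 0.01, 0.0]
0.40 [ 0.4888 -0.2164  0.0952] [1.1, 0.01, 0.12]
0.30 [ 0.4992 -0.2157  0.099 ] [1.09, 0.0, 0.24]
0.19 [ 0.51   -0.215   0.1017] [1.05, 0.0, 0.35]
0.09 [ 0.5209 -0.2143  0.1033] [1.01, 0.0, 0.46]
-0.02 [ 0.532  -0.2136  0.1036] [0.96, 0.0, 0.56]
```

```bash
python3 -m pendant '[[[0.9,0,-0.65,0,0,0,20],[0.95,0,-0.55,0,0,0,20],[1,0,-0.45,0,0,0,20],[1.05,0,-0.35,0,0,0,20],[0,0,0,0,0,0,20]]]'; python3 -m pendant '[[[1.1,0,-0.25,0,0,0,20],[1.1,0,-0.1,0,0,0,20],[1.1,0,0,0,0,0,20],[0,0,0,0,0,0,20]]]';  python3 -c "
from h import *
print(bot.get_obs()['wrist_force'])
arc(.51,-.02,6)"
```

```text
time: 23.35
ee_pos: [0.4529, -0.2186, 0.0701]
tcp_rot: [179.8, -32.0, 3.7]
wrist_force: [3.2, -0.4, -2.0]
opening: 0.0291
time: 23.68
ee_pos: [0.4812, -0.217, 0.0922]
tcp_rot: [179.7, -31.9, 3.7]
wrist_force: [-0.2, -3.1, -1.8]
opening: 0.0291
[-0.23837022 -3.06692228 -1.79135632]
0.42 [ 0.4895 -0.2165  0.0964] [0.92, 0.0, 0.08]
0.33 [ 0.4981 -0.2159  0.0998] [0.91, 0.0, 0.16]
0.24 [ 0.507  -0.2154  0.1024] [0.89, 0.0, 0.24]
0.16 [ 0.516  -0.2148  0.1043] [0.87, -0.0, 0.32]
0.07 [ 0.5252 -0.2142  0.1053] [0.84, -0.0, 0.4]
-0.02 [ 0.5345 -0.2136  0.1055] [0.8, -0.0, 0.47]
```

```bash
python3 -m pendant '[[[0.9,0,0.1,0,0,0,20],[0.9,0,0.15,0,0,0,20],[0.9,0,0.25,0,0,0,20],[0.85,0,0.3,0,0,0,20],[0,0,0,0,0,0,20]]]'; python3 -m pendant '[[[0.6,0,0.3,0,0,0,20],[0.6,0,0.3,0,0,0,20],[0,0,0,0,0,0,20]]]';python3 -m pendant '[[[0.4,0,0.2,0,0,0,20],[0,0,0,0,0,0,20]]]';python3 -m pendant '[[[0.4,0,0.2,0,0,0,20],[0,0,0,0,0,0,20]]]'
```

```text
time: 24.1
ee_pos: [0.519, -0.2148, 0.1048]
tcp_rot: [179.7, -31.8, 3.7]
wrist_force: [0.3, -2.9, -3.3]
opening: 0.0293
time: 24.35
ee_pos: [0.5338, -0.2139, 0.106]
tcp_rot: [179.7, -31.7, 3.7]
wrist_force: [0.6, -2.4, -3.4]
opening: 0.0292
time: 24.52
ee_pos: [0.5367, -0.2138, 0.1058]
tcp_rot: [179.7, -31.5, 3.6]
wrist_force: [1.7, -1.1, -2.8]
opening: 0.029
time: 24.68
ee_pos: [0.5387, -0.2137, 0.1056]
tcp_rot: [179.8, -31.2, 3.4]
wrist_force: [2.7, -0.9, -3.4]
opening: 0.0289
```

```bash
python3 -m pendant '[[[0.6,0,0.35,0,0,0,20],[0,0,0,0,0,0,20]]]';python3 -m pendant '[[[0.6,0,0.35,0,0,0,20],[0,0,0,0,0,0,20]]]'
python3 - <<'E'
from h import *
bot.camera("top");bot.camera("scene");S,T=cam("scene"),cam("top")
for c in("top","scene"):print([(m["uv"],round(m["confidence"],2)) for n in("flap_handle",) for m in bot.mark_of(c,n)])
E
```

```text
time: 24.85
ee_pos: [0.5432, -0.2135, 0.1053]
tcp_rot: [179.9, -31.0, 3.2]
wrist_force: [2.4, -0.3, -3.1]
opening: 0.0283
time: 25.02
ee_pos: [0.5489, -0.2132, 0.1054]
tcp_rot: [180.0, -30.8, 3.0]
wrist_force: [0.2, 0.5, 0.7]
opening: 0.0171
[]
[]
```

```bash
python3 -m pendant '[[[0,0,0,0,0,0,80],[0,0,0,0,0,0,80],[0,0,0,0,0,0,80],[0,0,0,0,0,0,80],[0,0,0,0,0,0,80]]]'; python3 -m pendant '[[[0,0,-1,0,0,0,80],[0,0,-2,0,0,0,80],[0,0,-3,0,0,0,80],[0,0,-3,0,0,0,80],[0,0,-3,0,0,0,80]]]'; python3 -m pendant '[[[0,0,-2,0,0,0,80],[0,0,0,0,0,0,80],[0,0,0,0,0,0,80]]]'
python3 - <<'E'
from h import *
o=bot.get_obs(); im=bot.camera("wrist"); cv2.imwrite("pics/w8.png",im[:,:,::-1]); W=cam("wrist",o)
print([(m["uv"],round(m["confidence"],2),ray(W,m["uv"],.117).round(4)) for m in bot.mark_of("wrist","flap_handle")])
E
```

```text
time: 25.63
ee_pos: [0.5493, -0.2129, 0.1067]
tcp_rot: [179.9, -31.0, 3.2]
wrist_force: [0.2, 0.0, -0.2]
opening: 0.0685
time: 26.05
ee_pos: [0.4832, -0.2138, 0.207]
tcp_rot: [-179.6, -30.4, 3.1]
wrist_force: [1.3, -0.2, -0.1]
opening: 0.0681
time: 26.3
ee_pos: [0.4713, -0.2155, 0.2347]
tcp_rot: [179.9, -31.0, 3.2]
wrist_force: [0.2, -0.5, -0.8]
opening: 0.0682
[([329.6, 262.5], 0.96, array([[ 0.5171, -0.2159,  0.117 ]]))]
```

View pics/w8.png

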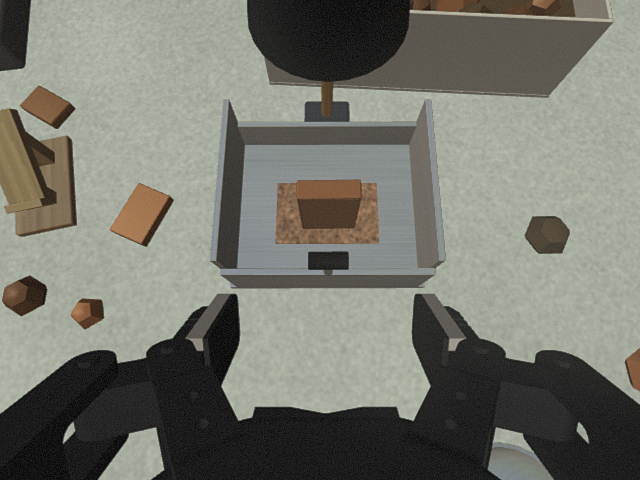

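```bash
python3 -c "
from h import *
plan([((.465,-.217,.103),3.5,31,5),((.495,-.2152,.103),3.5,31,3)])"
```

```text
-> [ 0.465 -0.217  0.103] n=5 (min 3.2)
[-1.45,0.03,2.17,0.001,0,-0.001,g]
[-1.45,0.03,2.17,0.001,0,-0.001,g]
[-1.45,0.03,2.17,0.001,0,-0.001,g]
[-1.46,0.03,2.17,0.001,0,-0.001,g]
[-1.46,0.03,2.17,0.001,0,-0.001,g]
-> [ 0.495  -0.2152  0.103 ] n=3 (min 0.7)
[0.86,0,0.52,0,0,0,g]
[0.86,0,0.52,0,0,0,g]
[0.86,0,0.52,0,0,0,g]
```

```bash
python3 -m pendant '[[[-1.5,0,2.1,0,0,0,0],[-1.5,0,2.1,0,0,0,0],[-1.5,0,2.1,0,0,0,0],[-1.5,0,2.1,0,0,0,0],[-1.5,0,2.1,0,0,0,0]]]'; python3 -m pendant '[[[0,0,0,0,0,0,0],[0,0,0,0,0,0,0],[0,0,0,0,0,0,0],[0,0,0,0,0,0,0]]]'
```

```text
time: 26.82
ee_pos: [0.4632, -0.2154, 0.1001]
tcp_rot: [179.9, -31.0, 3.4]
wrist_force: [-0.9, 0.1, -0.6]
opening: 0.0075
time: 27.15
ee_pos: [0.4602, -0.2123, 0.0914]
tcp_rot: [-179.5, -30.4, 3.2]
wrist_force: [0.7, 0.1, 0.9]
opening: -0.0003
```

```bash
python3 -m pendant '[[[1.3,0.05,0.1,0,0,0,0],[0.85,0.05,0.5,0,0,0,0],[0.85,0,0.5,0,0,0,0],[0,0,0,0,0,0,0],[0,0,0,0,0,0,0]]]'; python3 -m pendant '[[[0.5,0,0.3,0,0,0,0],[0,0,0,0,0,0,0]]]'; python3 -m pendant '[[[0.5,0,0.3,0,0,0,0],[0,0,0,0,0,0,0]]]'; python3 -m pendant '[[[0.5,0,0.3,0,0,0,0],[0,0,0,0,0,0,0]]]'
```

```text
time: 27.57
ee_pos: [0.4966, -0.2127, 0.1036]
tcp_rot: [-179.8, -30.7, 3.4]
wrist_force: [-0.3, -0.7, 0.6]
opening: 0.0
time: 27.73
ee_pos: [0.5029, -0.2123, 0.1038]
tcp_rot: [-179.8, -30.8, 3.4]
wrist_force: [0.1, -0.8, 0.3]
opening: -0.0001
time: 27.9
ee_pos: [0.507, -0.2118, 0.1018]
tcp_rot: [-179.7, -30.4, 3.2]
wrist_force: [-0.3, -0.0, -1.0]
opening: 0.0003
time: 28.07
ee_pos: [0.5078, -0.2119, 0.0979]
tcp_rot: [-179.6, -29.7, 2.8]
wrist_force: [-2.4, -0.4, 2.0]
opening: 0.0002
```

```bash
python3 -m pendant '[[[0.8,0,0.2,0,0,0,0],[0.3,0,0.2,0,0,0,0]]]'; python3 -m pendant '[[[0.8,0,0.3,0,0,0,0],[0.3,0,0.2,0,0,0,0]]]'; python3 -c "
from h import *
print(bot.get_obs()['wrist_force'])"
```

```text
time: 28.23
ee_pos: [0.5106, -0.2122, 0.0963]
tcp_rot: [-179.5, -28.6, 2.2]
wrist_force: [-59.1, 5.4, 43.8]
opening: 0.0002
time: 28.4
ee_pos: [0.5105, -0.2122, 0.096]
tcp_rot: [-179.3, -27.2, 1.5]
wrist_force: [-52.3, 8.4, 40.7]
opening: 0.0
[-52.26025718   8.3647551   40.7005278 ]
```

```bash
python3 -m pendant '[[[-1.2,0,-0.7,0,0,0,0],[-1.2,0,-0.7,0,0,0,0],[-0.8,0,-2,0,0,0,0],[0,0,-3.5,0,0,0,0],[0,0,-3.5,0,0,0,0]]]'; python3 -m pendant '[[[0,0,-3,0,0,0,0],[0,0,0,0,0,0,0],[0,0,0,0,0,0,0],[0,0,0,0,0,0,0]]]'
python3 - <<'E'
from h import *
o=bot.get_obs(); im=bot.camera("wrist"); W=cam("wrist",o); t=bot.camera("scene"); tt=bot.camera("top")
print([(m["uv"],round(m["confidence"],2),ray(W,m["uv"],.117).round(4)) for m in bot.mark_of("wrist","flap_handle")])
print([(m["uv"],round(m["confidence"],2)) for m in bot.mark_of("top","flap_handle")])
b=cv2.resize(t[140:290,160:360],(640,480)); cv2.imwrite("pics/fin.png",cv2.resize(np.hstack([im,b]),(800,300))[:,:,::-1])
for n in("stone_a","offcut","bowl","jar"): print(n,[np.round(m["uv"]).tolist() for m in bot.mark_of("top",n)])
E
```

```text
time: 28.82
ee_pos: [0.4293, -0.2134, 0.1693]
tcp_rot: [-178.9, -26.5, 1.2]
wrist_force: [0.7, -0.2, 0.6]
opening: 0.0003
time: 29.15
ee_pos: [0.4151, -0.216, 0.2054]
tcp_rot: [-179.3, -27.0, 1.2]
wrist_force: [0.1, 0.2, 0.3]
opening: -0.0002
[([329.0, 164.4], 0.72, array([[ 0.5164, -0.2143,  0.117 ]]))]
[]
stone_a [[278.0, 253.0], [497.0, 220.0], [304.0, 260.0]]
offcut [[267.0, 168.0]]
bowl [[465.0, 325.0]]
jar [[151.0, 229.0]]
```

View pics/fin.png

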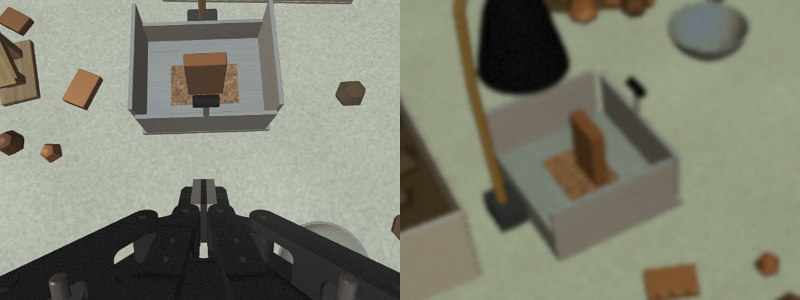

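The slab stands upright on the pad, the flap is shut, the arm is clear of everything and the other things are where they were. Handing in.

```bash
python3 -c "
from workcell import bot
print(bot.job_done())"
```

```text
the job is handed in; nothing more can be done
None
```

The job is handed in at about 29 s of the 69 s allowed. The slab stands by itself on one short end on the cork pad, with the flap shut.

**What I did:**
- I pulled the flap down by its handle until it stopped moving.
- I gripped the slab across its 56 mm width, turned it upright and lowered it in steps of about 1 mm until it bottomed. I let go while the flap was still down.
- I swung the flap up by its handle and then pushed it home.

**Last checks:**
- **Slab:** the final wrist and scene pictures show it upright and wholly on the pad. Before letting go, its yaw measured 3.7° against 3.3–3.7° for the box, so it is square within measurement error.
- **Flap:** it met a hard stop at about 60–75 N on the closed fingertips, below the 120 N wrist limit. My handle estimate is 0.516 m, against about 0.521 m expected for shut. I put that gap down to measurement error, because the flap would not go further.
- **Other things:** the stones I checked, the offcut, bowl and jar show at about the same pixels as at the start, within 5 px. I did not check the brush.

**What went wrong:**
- Early on, turning the gripper ran into a last-joint limit, so the arm swung to the right in free air, touching nothing.
- At the end of closing, the fingers slipped off the handle. I opened them, backed out and finished with the closed-finger push.
- The first wrist measurement of the box was off by about 7 mm because the arm was still moving, so I measured again.

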